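# Lay out the finger-prick test station

## Task

Lay out the testing table for the next visitor: set the white test cassette inside the green outline, the blue lancing pen inside the blue outline, the red-capped dropper bottle inside the red circle and the yellow lancet carton inside the yellow outline. Each must end standing or lying the same way up as now, centred in its outline with its long side along the outline's long side (either way round). Set things down rather than dropping them, and leave the orange-lidded specimen cup and the grey timer where they are.

Things in the scene. Friction and masses are not known exactly. Their poses are not given: they have to be found in the camera images.
- cassette_center (a point): rapid-test cassette: flat white plastic bar 80 x 28 x 10 mm (x, y, z) with a green band at its -x end, a grey window and a round well on top; it lies flat on the table, face up. The point is its centre, 5 mm above its underside; z up; x along its long side.
- lancer_center (a point): lancing pen: slim blue bar 90 x 18 x 18 mm with flat faces, white front end (+x) and grey rear end; it lies on the table, its small grey button up, and does not roll. The point is its centre, 9 mm above its underside; z up; x along its long side.
- dropper_center (a point): buffer dropper bottle: white round bottle 30 mm in diameter up to 40 mm height, then a shoulder and a tapered red cap (22 mm wide at its foot) up to 62 mm; closed, stands upright. The point is on its axis half-way up, 31 mm above its underside; z up along the axis.
- carton_center (a point): carton of lancets: yellow box with a white belt round it, 66 x 44 x 50 mm (x, y, z), closed and stiff, stands upright. The point is its centre, 25 mm above its underside; z up; x along its long side.
- mat_green: place for the cassette: white mat 112 x 64 mm, 2 mm thick, fixed to the table, with a printed green rectangular outline 96 x 44 mm in its middle. Origin at the centre of the mat's underside (its top is 2 mm above); x along its long side, z up.
- mat_blue: place for the lancing pen: white mat 122 x 52 mm, 2 mm thick, fixed to the table, with a printed blue rectangular outline 106 x 34 mm in its middle. Origin at the centre of the mat's underside; x along its long side, z up.
- mat_red: place for the dropper bottle: white square mat 64 x 64 mm, 2 mm thick, fixed to the table, with a printed red circle 46 mm in outer diameter in its middle. Origin at the centre of the mat's underside; z up.
- mat_yellow: place for the carton: white mat 98 x 76 mm, 2 mm thick, fixed to the table, with a printed yellow rectangular outline 82 x 60 mm in its middle. Origin at the centre of the mat's underside; x along its long side, z up.
- cup: specimen cup, closed: clear cup with a flat orange lid, 56 mm in diameter, 46 mm tall, loose, standing among the things; to be left alone. Origin at the centre of its underside.
- timer: countdown timer: grey square block 50 x 50 x 22 mm with a black display, loose, lying among the things; to be left alone. Origin at the centre of its underside.
Mind the look-alikes: they are no part of the job. There is more than one size of the part that bears lancer_center; the job needs the larger.

How it is judged:
By the outcome, as a careful person would: the job done as asked, in the order asked, and still so for the second after the job is handed in, with the robot touching nothing.
It also fails if it takes over 106 s, if anything falls off the work surface, if the arm or the gripper's body presses on something with over 40 N, if the wrist force passes 120 N, or if a joint passes its speed limit or range.

## Robot

A 6-joint arm with a two-finger parallel gripper is mounted at the origin on the work surface. World frame = base frame: x ahead of the robot, y to its left, z up, the work surface at z = 0. Lengths are in m, angles in rad, forces in N, time in s.
With the tool pointing down it reaches from about 0.35 to 0.85 m from the base axis. Payload 8.1 kg.
Tool frame: the origin (TCP) lies at the centre of the arm's flange, where the gripper is bolted on; the fingertips stand 186 mm ahead of it and the grasp point (between the pads) lies 167 mm ahead of it (robot.grasp_offset is the distance from the TCP to the grasp point, in m); z points along the fingers, y is the line along which they close (so a half turn about z gives the same grasp; the last joint's range is limited). The gripper opens to 93 mm and grips with 3 to 60 N. Pads are 15 mm wide; open, the fingers measure 128 mm over their backs; the gripper's body (75 mm by 188 mm) begins 65 mm behind the grasp point.
Start: joints at [1.047, 0.13, 1.488, -0, 1.523, -0.085], TCP at [0.255, 0.543, 0.405] pointing down, gripper open.
Joint ranges: [-2.96, 2.96], [-0.89, 2.26], [0.02, 2.5], [-1.34, 4.48], [0, 2.73], [-2.66, 2.66]. Speed limits (rad/s): [2.39, 2.39, 2.79, 3.14, 3.14, 3.14].

## Interface

Orientations are given as a rotation vector (axis times angle).
In Python, from plant import robot gives the robot as it stands.
- The arm moves only by the tool drive_tool, never from a script. Its argument "moves" is one flat list of numbers, 7 for each row, row after row: the finger opening in mm, from 0 to 93, then the shift along the tool's x, y, z in mm, then the turn, a rotation vector about the tool's x, y, z in degrees. A call has 1 to 8 rows; each row shifts and turns the commanded pose from where the row before left it, along the tool's axes as they then stand; what a row does not reach is not made up. A row lasts 1/10 s, in which the tool goes at most 50 mm and 8.59 degrees, less where a joint would pass 70% of its speed; a pose out of reach is approached as far as the arm can. A call is refused whole if a number of a shift passes 50 or a number of a turn 8.59, either way. A call with a gripper value outside its range is refused whole. The fingers move at their own pace and stop on an object; "grip_force" is the grip in N (left out, the last holds). Time passes only in rows, so rows that do not move let the fingers close. It gives the time, the measured TCP pose, the force, the opening and the grip force at its end, in the units of the state.
- robot.read_state(): the state, without advancing time (a new reading comes with each control period).
- robot.read_camera(name): name is "scene" or "side" or "wrist"; returns a dict with "color" (480x640x3 uint8, red, green, blue), "depth" (480x640 float32, m along the optical axis (not along the pixel's ray), 0 where there is no reading), "mtx" (3x3 intrinsics, pixels), "R" (3x3) and "t" (3): a world point X has camera coordinates R X + t. Camera axes: x right, y down, z forward; pixel columns grow to the right and rows downward; lengths in m; the calibration is good to about 2 mm. A picture is of the moment at which its call begins.
- robot.close_job(): hands the job in; it is judged then, once.
The state is a dict: "t": time; "q": joint angles; "dq": joint speeds; "joint_torque": joint torques, N m; "tool_pos": TCP position; "orientation": TCP orientation; "force": force on the tool from outside, world axes, zero at the start; "wrist_torque": the same for the moment, N m; "opening": finger opening in m; "gripper_force": force on a finger pad.
Only numpy, scipy, OpenCV 4.12 (cv2) and the standard library are available. Lean on these libraries where they do the work, as an engineer would, in place of code of your own. Each camera call takes 0.05 s, during which the arm holds its last target. There are 200 camera calls.

## Working session

There is one attempt and no reset: what is moved stays moved. The work goes in short steps, Python scripts to look and compute and a tool call to move; the robot and the scene stay as the last step left them, time stands still between calls to the robot, and variables do not carry over. Pictures are saved under pics/ and viewed, at most 14 in all, crops included, and the job is handed in when it is done.

Besides the shell and the picture viewer there is one more tool, called by a JSON object that holds its "op" and its "data". drive_tool: Moves the arm, as the interface text tells. Its arguments: {"type":"object","properties":{"moves":{"type":"array","items":{"type":"number"}},"grip_force":{"type":"number"}},"required":["moves"]}

```bash
ls; mkdir -p pics
python3 - <<'E'
from plant import robot
import cv2,numpy as np
for n in("scene","side","wrist"):
    c=robot.read_camera(n); cv2.imwrite(f"pics/{n}0.png",c["color"][:,:,::-1]); np.savez(f"{n}0.npz",**c)
    print(n,c["mtx"].round(1).tolist(),c["R"].round(3).tolist(),c["t"].round(3).tolist())
print(robot.read_state(), robot.grasp_offset)
E
```

```text
pics
scene [[478.3, 0.0, 312.5], [0.0, 478.3, 249.5], [0.0, 0.0, 1.0]] [[-0.705, 0.709, 0.016], [0.487, 0.502, -0.715], [-0.515, -0.496, -0.699]] [0.392, -0.194, 1.354]
side [[543.6, 0.0, 321.1], [0.0, 543.6, 240.2], [0.0, 0.0, 1.0]] [[0.892, -0.451, 0.02], [-0.24, -0.511, -0.826], [0.383, 0.732, -0.564]] [-0.487, 0.155, 0.954]
wrist [[348.4, 0.0, 319.9], [0.0, 348.4, 238.2], [0.0, 0.0, 1.0]] [[0.423, 0.906, -0.001], [0.878, -0.41, 0.248], [0.224, -0.106, -0.969]] [-0.6, -0.029, 0.389]
{'t': 0.15, 'q': array([ 1.04658962e+00,  1.30995078e-01,  1.48899948e+00,  4.18399330e-06,
        1.52298751e+00, -8.53553956e-02]), 'dq': array([-0.00232283, -0.00274102, -0.00233768,  0.00014913,  0.00168674,
       -0.00039982]), 'joint_torque': array([ 1.47020415e-03, -5.60477149e+01, -4.92334628e+01,  7.69303855e-02,
        3.06748599e-02, -9.93496724e-05]), 'tool_pos': array([0.2548126 , 0.54302329, 0.4039401 ]), 'orientation': array([-6.83736146e-01, -3.06585394e+00,  2.07966635e-03]), 'force': array([ 0.58302959,  0.10168196, -0.68939355]), 'wrist_torque': array([ 0.05246241,  0.05676093, -0.03251225]), 'gripper_force': 0.0, 'opening': 0.09259270438577878} 0.1673
```

View pics/scene0.png

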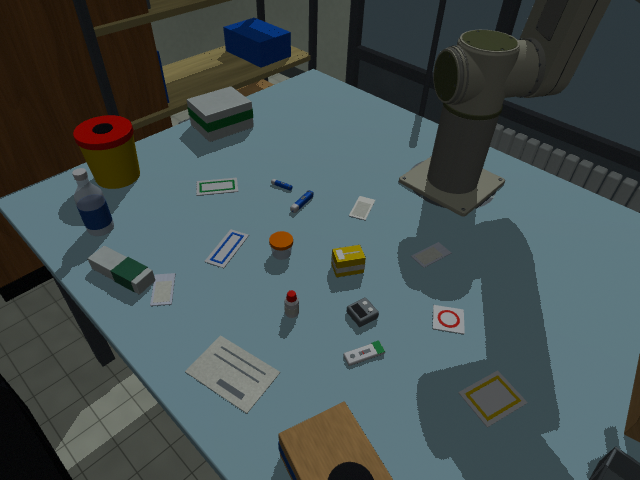

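View pics/side0.png

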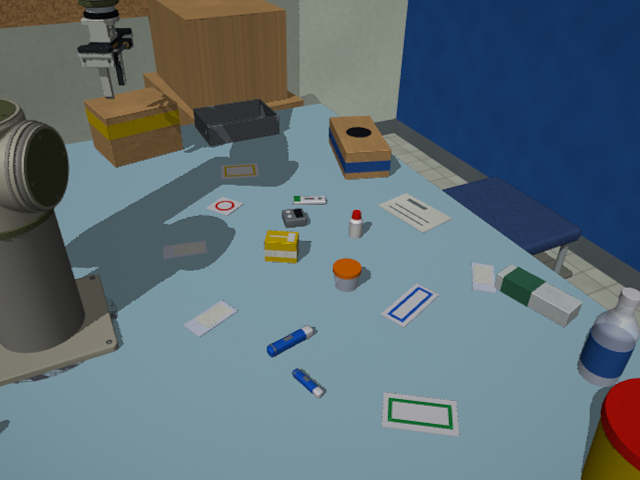

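Candidates (scene px): pens – small (282,185), large (302,201); cassette (364,353) versus white cards (362,208), (433,253) and (163,289); dropper (291,305) versus the bottle (95,205); carton (348,261) versus the yellow tin (108,150); outlines green (217,187), blue (228,248), red (449,319), yellow (493,397).

```bash
cat > h.py <<'E'
import cv2,numpy as np
from scipy.spatial.transform import Rotation as Ro
def cast(c,uv,z):
    uv=np.asarray(uv,float).reshape(-1,2)
    d=np.c_[uv,np.ones(len(uv))]@np.linalg.inv(c["mtx"]).T@c["R"]
    o=-c["R"].T@c["t"]; return (o+d*((z-o[2])/d[:,2])[:,None])[:,:2]
H={"green":((40,80,40),(85,255,255)),"blue":((105,140,50),(130,255,255)),"yellow":((20,120,60),(33,255,255)),
   "red":((172,130,60),(180,255,255)),"white":((0,0,120),(180,45,255))}
def blobs(c,col,z,roi=None,minpx=40):
    hsv=cv2.cvtColor(c["color"],cv2.COLOR_RGB2HSV); m=cv2.inRange(hsv,*map(np.array,H[col]))
    if col=="red": m|=cv2.inRange(hsv,np.array((0,130,60)),np.array((5,255,255)))
    if roi: k=np.zeros_like(m);k[roi[1]:roi[3],roi[0]:roi[2]]=255;m&=k
    out=[]
    for k in cv2.findContours(m,cv2.RETR_EXTERNAL,cv2.CHAIN_APPROX_NONE)[0]:
        if cv2.contourArea(k)<minpx: continue
        px=k[:,0].mean(0)
        w=cast(c,k[:,0],z)*1000
        (x,y),(a,b),t=cv2.minAreaRect(w.astype(np.float32))
        if a<b:a,b,t=b,a,t+90
        out.append((col,px.round().astype(int).tolist(),[round(x,1),round(y,1)],[round(a,1),round(b,1)],round((t+90)%180-90,1)))
    return out
def tool(s): return np.array(s["tool_pos"]),Ro.from_rotvec(s["orientation"]).as_matrix()
E
python3 - <<'E'
from h import *
for n,rois in(("scene",{"green":(190,170,400,370),"blue":(200,170,330,275),"yellow":(320,230,540,430),"red":(270,280,480,340),"white":(330,330,390,370)}),
              ("side",{"green":(280,185,470,440),"blue":(250,270,450,400),"yellow":(210,150,310,270),"red":(190,190,370,245),"white":(285,190,330,210)})):
    c=dict(np.load(n+"0.npz"))
    for col,r in rois.items():
        for b in blobs(c,col,.002,r,15): 
            z=[cast(c,[b[1]],h)[0].round(3).tolist() for h in(.01,.018,.05,.056)]
            print(n,*b,z if b[3][0]<90 else "")
w=dict(np.load("wrist0.npz"))
from plant import robot
p,R=tool(robot.read_state()); print("cam in tool",R.T@(-w["R"].T@w["t"]-p), (w["R"]@R).round(3).tolist()); print(R.round(3).tolist())
s=cv2.imread("pics/scene0.png")[165:225,250:340]; d=cv2.imread("pics/side0.png")[310:410,240:350]
cv2.imwrite("pics/pens.png",np.hstack([cv2.resize(s,(390,300)),cv2.resize(d,(390,300))]))
E
```

```text
scene green [378, 347] [581.4, 208.9] [29.9, 16.1] 63.3 [[0.587, 0.212], [0.592, 0.215], [0.611, 0.226], [0.615, 0.229]]
scene green [216, 186] [490.4, -437.6] [96.0, 43.6] -35.0 
scene blue [227, 248] [620.4, -225.1] [105.6, 33.4] 22.1 
scene blue [304, 198] [355.5, -234.1] [73.0, 18.0] 13.7 [[0.363, -0.224], [0.37, -0.217], [0.398, -0.188], [0.404, -0.183]]
scene blue [284, 185] [356.5, -313.9] [57.2, 22.6] -72.7 [[0.362, -0.303], [0.369, -0.295], [0.398, -0.263], [0.403, -0.257]]
scene yellow [493, 398] [516.5, 425.9] [81.2, 59.9] -16.6 [[0.523, 0.428], [0.529, 0.429], [0.551, 0.431], [0.555, 0.432]]
scene yellow [348, 254] [427.6, -7.7] [69.0, 48.2] -31.9 [[0.436, -0.002], [0.443, 0.003], [0.468, 0.023], [0.473, 0.027]]
scene red [448, 318] [421.5, 267.4] [44.8, 42.9] -0.7 [[0.428, 0.269], [0.434, 0.271], [0.46, 0.28], [0.465, 0.282]]
scene red [290, 295] [615.8, -10.3] [30.2, 17.4] 9.2 [[0.62, -0.005], [0.624, -0.0], [0.642, 0.02], [0.646, 0.023]]
scene white [360, 353] [617.5, 193.1] [60.2, 25.1] -23.6 [[0.623, 0.197], [0.627, 0.2], [0.645, 0.211], [0.649, 0.214]]
side green [4
[... 666 characters left out ...]
.049], [0.456, 0.006], [0.453, -0.002]]
side yellow [239, 170] [515.3, 427.7] [80.8, 59.4] -16.5 [[0.51, 0.414], [0.505, 0.399], [0.486, 0.339], [0.482, 0.328]]
side red [356, 214] [687.5, 97.2] [41.8, 18.9] 59.8 [[0.681, 0.088], [0.675, 0.077], [0.647, 0.032], [0.642, 0.024]]
side red [224, 205] [420.2, 269.8] [43.0, 37.8] -25.0 [[0.416, 0.257], [0.412, 0.244], [0.397, 0.191], [0.395, 0.181]]
side white [307, 200] [615.1, 205.8] [81.5, 39.2] -24.9 [[0.606, 0.195], [0.6, 0.182], [0.576, 0.133], [0.571, 0.123]]
cam in tool [0.06914739 0.00091378 0.02079484] [[0.002, 1.0, 0.0], [-0.969, 0.002, -0.248], [-0.248, 0.0, 0.969]]
[[-0.905, 0.425, -0.001], [0.425, 0.905, -0.001], [0.0, -0.001, -1.0]]
```

View pics/pens.png

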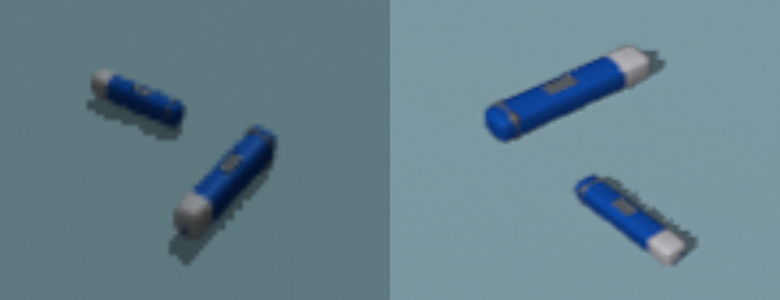

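The crop confirms it: the longer pen at scene (302,201) / side (285,343) is the one to take; the one at scene (282,185) is the small look-alike. All four outlines agree in both views to about 2 mm. Now I'll hover over the cassette.

{"op": "drive_tool", "data": {"moves": [93, -43, -14.5, 5, 0, 0, 0, 93, -43, -14.5, 5, 0, 0, 0, 93, -43, -14.5, 5, 0, 0, 0, 93, -43, -14.5, 5, 0, 0, 0, 93, -43, -14.5, 5, 0, 0, 0, 93, -43, -14.5, 5, 0, 0, 0, 93, -43, -14.5, 5, 0, 0, 0, 93, -43, -14.5, 5, 0, 0, 0]}}

```text
t: 0.95
tool_pos: [0.518, 0.2905, 0.3643]
orientation: [-0.684, -3.066, 0.0]
force: [-0.3, 1.1, -0.5]
opening: 0.0928
gripper_force: 0.0
```

{"op": "drive_tool", "data": {"moves": [93, -41, -14.7, 20, 0, 0, 0, 93, -41, -14.7, 20, 0, 0, 0, 93, -41, -14.7, 20, 0, 0, 0, 93, 0, 0, 0, 0, 0, 0, 93, 0, 0, 0, 0, 0, 0]}}

```text
t: 1.45
tool_pos: [0.6097, 0.1988, 0.3032]
orientation: [-0.687, -3.063, 0.002]
force: [0.3, -0.5, 0.6]
opening: 0.0929
gripper_force: 0.0
```

```bash
cat >> h.py <<'E'
def look(name,n="wrist"):
    from plant import robot
    c=robot.read_camera(n); cv2.imwrite(f"pics/{name}.png",c["color"][:,:,::-1]); np.savez(name+".npz",**c); return c
def go(x,y,z,yaw=None):
    "mm, deg: remaining travel to TCP target in tool axes, then turn about tool z (done after the shift)"
    from plant import robot
    s=robot.read_state(); p,R=tool(s); d=R.T@(np.array([x,y,z])-p*1000)
    psi=np.degrees(np.arctan2(R[1,0],R[0,0])); print("tcp",(p*1000).round(1),"yaw",psi.round(1),"tilt",R[:2,2].round(4),"shift",d.round(1),"norm",np.linalg.norm(d).round(1))
    if yaw is not None: print("turn z",round((-(yaw-psi)+180)%360-180,1))
    print("F",s["force"].round(1),"open",round(s["opening"]*1000,1),"q6",s["q"][5].round(2),"t",s["t"])
E
python3 - <<'E'
from h import *
c=look("w1"); go(611,199,300,156)
for col in("white","green"):
    for b in blobs(c,col,.01,None,60): print(*b)
E
```

```text
tcp [609.5 199.8 304.4] yaw 154.8 tilt [-0.0011  0.0002] shift [-1.7 -0.1  4.4] norm 4.7
turn z -1.2
F [-0.1  0.  -0.1] open 92.9 q6 -0.89 t 1.5
white [322, 248] [619.5, 196.6] [61.2, 26.9] -23.0
white [3, 201] [476.5, -13.4] [16.1, 4.6] -37.9
white [320, 191] [575.6, 215.6] [26.6, 3.1] 68.2
white [184, 185] [526.2, 121.6] [10.9, 10.1] -30.4
white [210, 179] [531.2, 142.0] [10.5, 10.2] 17.6
white [531, 29] [534.4, 400.9] [19.5, 19.3] 72.9
white [521, 41] [536.4, 398.8] [47.6, 43.0] 73.7
white [299, 7] [456.5, 254.5] [31.0, 13.5] 64.8
green [321, 203] [584.5, 212.4] [28.0, 15.3] 66.7
```

View pics/w1.png

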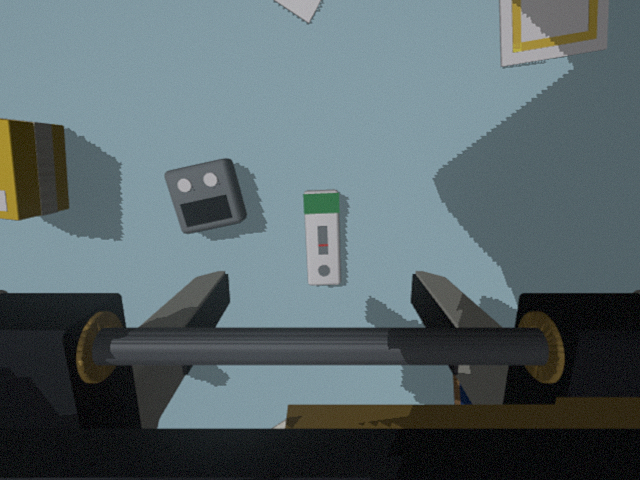

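The wrist view shows the cassette at (322,240), green band at (321,203). Its ends lie 80.0 mm apart, centre (610.9, 200.4), yaw -23.3°, which matches the given size. The timer (205,195) is close on the left, so I'll go down with the fingers only partly open.

{"op": "drive_tool", "data": {"moves": [50, -1, 1.1, 0, 0, 0, -1.9, 50, 0, 0, 10, 0, 0, 0, 50, 0, 0, 20, 0, 0, 0, 50, 0, 0, 20, 0, 0, 0, 50, 0, 0, 20, 0, 0, 0, 50, 0, 0, 20, 0, 0, 0, 50, 0, 0, 10, 0, 0, 0, 50, 0, 0, 0, 0, 0, 0], "grip_force": 15}}

```text
t: 2.3
tool_pos: [0.6097, 0.201, 0.2029]
orientation: [-0.631, -3.075, 0.002]
force: [-1.1, 0.6, -0.1]
opening: 0.0505
gripper_force: 0.0
```

```bash
python3 -c "
from h import *
go(610.9,200.4,189,156.7)"
```

```text
tcp [609.7 201.  202.9] yaw 156.8 tilt [-0.003  -0.0007] shift [-1.4 -0.  13.9] norm 14.0
turn z 0.1
F [-1.1  0.6 -0.1] open 50.5 q6 -0.93 t 2.3
```

{"op": "drive_tool", "data": {"moves": [50, -1, 0, 7, 0, 0, 0, 50, 0, 0, 7, 0, 0, 0, 50, 0, 0, 0, 0, 0, 0, 0, 0, 0, 0, 0, 0, 0, 0, 0, 0, 0, 0, 0, 0, 0, 0, 0, 0, 0, 0, 0, 0, 0, 0, 0, 0, 0, 0, 0, 0, 0, 0, 0, 0, 0]}}

```text
t: 3.1
tool_pos: [0.6121, 0.2, 0.1912]
orientation: [0.633, 3.077, 0.0]
force: [0.3, -0.4, 2.1]
opening: 0.0277
gripper_force: 15.0
```

{"op": "drive_tool", "data": {"moves": [0, 0, 0, 0, 0, 0, 0, 0, 0, 0, -10, 0, 0, 0, 0, 0, 0, -25, 0, 0, 0, 0, 0, 0, -40, 0, 0, 0, 0, 0, 0, -40, 0, 0, 0, 0, 0, 0, -20, 0, 0, 0, 0, 0, 0, 0, 0, 0, 0]}}

```text
t: 3.8
tool_pos: [0.6132, 0.2004, 0.3314]
orientation: [0.631, 3.07, 0.006]
force: [0.1, 0.5, 0.4]
opening: 0.0275
gripper_force: 15.0
```

Run:
```python
from h import *
go(490.2,-438.2,310,145)
c=look("w2")
from plant import robot
p,R=tool(robot.read_state())
z=p[2]-.1673-.0137+.007-.005  # approx top height refined below
for zz in(p[2]-.179,):
    for col in("white","green"):
        for b in blobs(c,col,zz,(250,150,400,330),60): print(*b,(R[:2,:2].T@(np.array(b[2])-p[:2]*1000)).round(1))
```

```text
tcp [613.2 200.4 331.4] yaw 156.8 tilt [0.008  0.0019] shift [-138.8 -635.4   19.2] norm 650.7
turn z 11.8
F [0.1 0.5 0.4] open 27.5 q6 -0.93 t 3.8
white [318, 289] [613.4, 201.9] [40.7, 27.2] -23.0 [-0.1  1.9]
white [320, 214] [578.4, 217.2] [26.8, 3.3] 66.8 [38.1  2.2]
green [320, 233] [587.7, 213.4] [28.0, 15.7] 66.8 [28.   2.3]
```

{"op": "drive_tool", "data": {"moves": [0, -5, -20, 0, 0, 0, 0, 0, -10, -45, 0, 0, 0, 0, 0, -10, -45, 0, 0, 0, 0, 0, -10, -45, 0, 0, 0, 0, 0, -10, -45, 0, 0, 0, 0, 0, -10, -45, 0, 0, 0, 0, 0, -10, -45, 0, 0, 0, 0, 0, -10, -45, 0, 0, 0, 0]}}

```text
t: 4.65
tool_pos: [0.5472, -0.1388, 0.3235]
orientation: [-0.632, -3.074, -0.001]
force: [1.2, -0.7, 0.4]
opening: 0.0274
gripper_force: 15.0
```

{"op": "drive_tool", "data": {"moves": [0, -10, -45, 0, 0, 0, 0, 0, -10, -45, 0, 0, 0, 0, 0, -10, -45, 0, 0, 0, 0, 0, -10, -45, 0, 0, 0, 0, 0, -10, -45, 0, 0, 0, 0, 0, -9, -45, 0, 0, 0, 0, 0, -5, -30, 0, 0, 0, 5.9, 0, 0, 0, 0, 0, 0, 5.9]}}

```text
t: 5.45
tool_pos: [0.4867, -0.4418, 0.3229]
orientation: [-0.957, -2.989, -0.001]
force: [-0.2, 1.0, -0.8]
opening: 0.0276
gripper_force: 15.0
```

{"op": "drive_tool", "data": {"moves": [0, 0, 0, 0, 0, 0, 0, 0, 0, 0, 0, 0, 0, 0, 0, 0, 0, 0, 0, 0, 0]}}

```text
t: 5.75
tool_pos: [0.4892, -0.4374, 0.3248]
orientation: [-0.94, -2.996, -0.001]
force: [1.2, -0.0, 0.6]
opening: 0.0275
gripper_force: 15.0
```

Run:
```python
from h import *
go(490.2,-438.2,193,145)
c=look("w3")
for b in blobs(c,"green",.002,None,60): print(*b)
```

```text
tcp [ 489.2 -437.4  324.8] yaw 145.2 tilt [-0.001   0.0012] shift [ -1.5  -0.2 131.8] norm 131.8
turn z 0.2
F [ 1.2 -0.   0.6] open 27.5 q6 -1.77 t 5.75
green [597, 418] [814.1, -316.9] [25.8, 12.8] -36.5
green [8, 257] [348.4, -681.4] [36.4, 21.6] 81.7
green [320, 233] [492.7, -438.4] [52.1, 28.4] 55.2
green [318, 189] [461.9, -419.7] [42.6, 30.3] 56.1
```

View pics/w3.png

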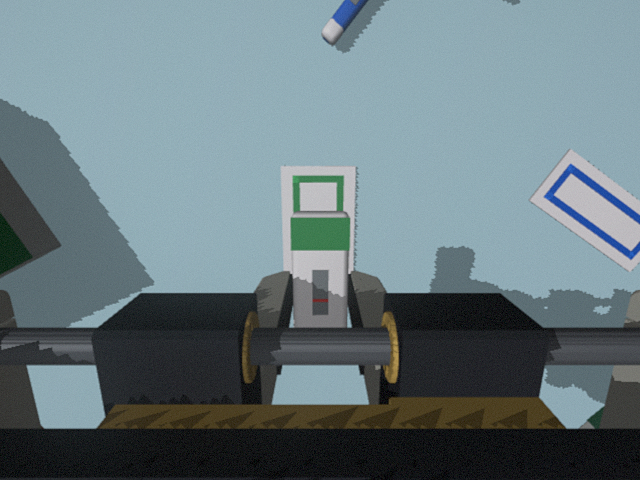

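{"op": "drive_tool", "data": {"moves": [0, -0.7, -1, 30, 0, 0, 0, 0, 0, 0, 40, 0, 0, 0, 0, 0, 0, 35, 0, 0, 0, 0, 0, 0, 18, 0, 0, 0, 0, 0, 0, 6, 0, 0, 0, 0, 0, 0, 2, 0, 0, 0, 0, 0, 0, 0, 0, 0, 0]}}

```text
t: 6.5
tool_pos: [0.4898, -0.4401, 0.1966]
orientation: [0.944, 2.994, -0.002]
force: [-0.5, -0.2, 0.3]
opening: 0.0278
gripper_force: 15.0
```

{"op": "drive_tool", "data": {"moves": [0, 0, 0, 1, 0, 0, 0, 0, 0, 0, 0, 0, 0, 0]}}

```text
t: 6.7
tool_pos: [0.4896, -0.44, 0.1954]
orientation: [0.945, 2.994, -0.002]
force: [-0.3, -0.4, -0.4]
opening: 0.0276
gripper_force: 15.0
```

{"op": "drive_tool", "data": {"moves": [0, 0, 0, 1, 0, 0, 0, 0, 0, 0, 0, 0, 0, 0]}}

```text
t: 6.9
tool_pos: [0.4892, -0.4397, 0.1932]
orientation: [0.946, 2.995, -0.001]
force: [-0.1, -0.5, 2.5]
opening: 0.0275
gripper_force: 15.0
```

{"op": "drive_tool", "data": {"moves": [45, 0, 0, 0, 0, 0, 0, 45, 0, 0, 0, 0, 0, 0, 45, 0, 0, 0, 0, 0, 0, 45, 0, 0, -10, 0, 0, 0, 45, 0, 0, -30, 0, 0, 0, 45, 0, 0, -45, 0, 0, 0, 45, 0, 0, -40, 0, 0, 0, 45, 0, 0, 0, 0, 0, 0]}}

```text
t: 7.7
tool_pos: [0.4907, -0.4412, 0.3272]
orientation: [0.942, 2.985, -0.01]
force: [1.4, 0.3, 0.8]
opening: 0.045
gripper_force: 0.0
```

Run:
```python
from h import *
c=look("w4"); go(370,-222,300,193)
for col,z in(("green",.002),("white",.012)):
    for b in blobs(c,col,z,(200,100,420,330),60): print(*b)
for n in("side","scene"):
    c=look(n+"4",n)
    for b in blobs(c,"green",.002,(190,160,470,440),15): print(n,*b)
```

```text
tcp [ 490.1 -440.6  323.6] yaw 145.0 tilt [ 0.0061 -0.0064] shift [224.1 110.1  21.4] norm 250.5
turn z -48.0
F [-0.5 -0.2 -1.5] open 44.6 q6 -1.77 t 7.75
green [322, 217] [488.4, -437.6] [94.6, 43.1] -34.7
white [322, 216] [487.1, -436.3] [109.8, 63.9] -34.7
side green [416, 415] [490.3, -438.4] [95.2, 43.9] -34.8
scene green [217, 188] [490.9, -436.7] [96.0, 41.9] -34.7
scene green [227, 182] [459.3, -432.4] [28.4, 14.8] 60.2
```

{"op": "drive_tool", "data": {"moves": [45, 37, 18.5, 0, 0, 0, 0, 45, 37, 18.5, 0, 0, 0, 0, 45, 37, 18.5, 0, 0, 0, 0, 45, 37, 18.5, 0, 0, 0, 0, 45, 37, 18.5, 0, 0, 0, 0, 45, 36, 18.5, 0, 0, 0, 0, 45, 0, 0, 0, 0, 0, -8, 45, 0, 0, 0, 0, 0, -8]}}

```text
t: 8.65
tool_pos: [0.3707, -0.2202, 0.3159]
orientation: [-0.509, -3.097, -0.002]
force: [0.9, 0.8, 0.3]
opening: 0.0449
gripper_force: 0.0
```

{"op": "drive_tool", "data": {"moves": [45, 0, 0, 0, 0, 0, -8, 45, 0, 0, 0, 0, 0, -8, 45, 0, 0, 0, 0, 0, -8, 45, 0, 0, 0, 0, 0, -8, 45, 0, 0, 0, 0, 0, 0, 45, 0, 0, 0, 0, 0, 0]}}

```text
t: 9.25
tool_pos: [0.3715, -0.2215, 0.3166]
orientation: [0.348, -3.121, -0.003]
force: [-0.8, 0.2, -0.4]
opening: 0.0452
gripper_force: 0.0
```

Run:
```python
from h import *
c=look("w5"); go(370,-222,300,193)
for col in("blue","white"):
    for z in(.018,.009):
        for b in blobs(c,col,z,None,60): print(z,*b)
```

```text
tcp [ 371.6 -221.5  316.8] yaw -167.3 tilt [-0.0014  0.0011] shift [ 1.6 -0.1 16.8] norm 16.9
turn z -0.3
F [ 0.4 -0.9  0.5] open 44.8 q6 -2.45 t 9.3
0.018 blue [318, 231] [368.5, -221.8] [60.6, 16.4] 12.3
0.018 blue [245, 193] [350.3, -285.2] [11.2, 5.6] 9.7
0.018 blue [212, 194] [357.2, -310.9] [42.7, 11.7] -74.6
0.018 blue [319, 186] [331.9, -229.3] [15.9, 7.9] -77.2
0.009 blue [318, 231] [370.6, -221.4] [62.6, 16.9] 12.3
0.009 blue [245, 193] [351.8, -286.8] [11.6, 5.8] 9.7
0.009 blue [212, 194] [358.9, -313.3] [44.1, 12.1] -74.6
0.009 blue [319, 186] [332.7, -229.1] [16.4, 8.1] -77.2
0.018 white [44, 310] [490.9, -438.1] [57.1, 25.4] -34.8
0.018 white [252, 283] [429.1, -271.4] [53.7, 16.6] -52.4
0.018 white [316, 276] [406.4, -215.0] [16.9, 16.2] -77.8
0.018 white [81, 276] [450.9, -407.4] [29.9, 12.2] 55.2
0.018 white [71, 272] [470.5, -420.6] [90.0, 61.7] -34.7
0.018 white [178, 195] [364.1, -337.2] [13.1, 13.0] 16.3
0.018 white [491, 142] [271.8, -106.6] [86.6, 44.2] 23.2
0.009 white [44, 310] [497.0, -444.6] [58.9, 26.2] -34.8
0.009 white [252, 283] [433.2, -272.6] [55.4, 17.2] -52.4
0.009 white [316, 276] [409.7, -214.4] [17.5, 16.7] -77.8
0.009 white [81, 276] [455.7, -412.9] [30.9, 12.6] 55.2
0.009 white [71, 272] [475.9, -426.6] [93.0, 63.7] -34.7
0.009 white [178, 195] [366.0, -340.5] [13.5, 13.5] 16.3
0.009 white [491, 142] [270.7, -102.4] [89.4, 45.7] 23.2
```

View pics/w5.png

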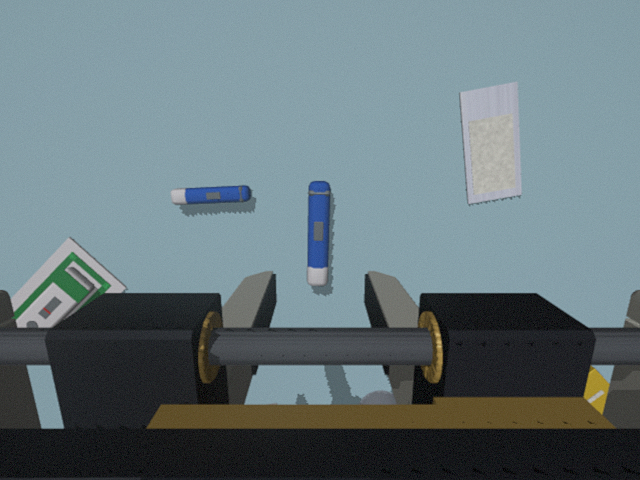

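The pen lies at (318,232) in the picture, and its ends are 88–91 mm apart, so it is the large one. Centre (372.3,-221.5), yaw 12.5°. The placed cassette sits inside the green outline at (60,300).

{"op": "drive_tool", "data": {"moves": [45, -0.7, 0, 40, 0, 0, 0, 45, 0, 0, 40, 0, 0, 0, 45, 0, 0, 32, 0, 0, 0, 45, 0, 0, 15, 0, 0, 0, 45, 0, 0, 0, 0, 0, 0, 0, 0, 0, 0, 0, 0, 0, 0, 0, 0, 0, 0, 0, 0, 0, 0, 0, 0, 0, 0, 0]}}

```text
t: 10.1
tool_pos: [0.3729, -0.2218, 0.1915]
orientation: [-0.353, 3.121, -0.001]
force: [0.5, -0.4, 0.7]
opening: 0.0256
gripper_force: 0.0
```

{"op": "drive_tool", "data": {"moves": [0, 0, 0, 0, 0, 0, 0, 0, 0, 0, 0, 0, 0, 0, 0, 0, 0, -10, 0, 0, 0, 0, 0, 0, -40, 0, 0, 0, 0, 0, 0, -45, 0, 0, 0, 0, 0, 0, -30, 0, 0, 0, 0, 0, 0, 0, 0, 0, 0, 0, 0, 0, 0, 0, 0, 0]}}

```text
t: 10.9
tool_pos: [0.3727, -0.2217, 0.3169]
orientation: [-0.354, 3.12, -0.003]
force: [-0.4, -0.3, -1.0]
opening: 0.0178
gripper_force: 14.9
```

Run:
```python
from h import *
go(620.3,-224.8,193,-157.8)
c=dict(np.load("w4.npz"))
hsv=cv2.cvtColor(c["color"],cv2.COLOR_RGB2HSV); m=cv2.inRange(hsv,*map(np.array,H["green"]))
for k in cv2.findContours(m,cv2.RETR_LIST,cv2.CHAIN_APPROX_NONE)[0]:
    if cv2.contourArea(k)>60:
        w=cast(c,k[:,0],.002)*1000; print(k[:,0].mean(0).round(),cv2.minAreaRect(w.astype(np.float32)))
s=cv2.imread("pics/w4.png")[120:310,230:410]; cv2.imwrite("pics/w4c.png",cv2.resize(s,None,fx=3,fy=3))
```

```text
tcp [ 372.7 -221.7  316.9] yaw -167.0 tilt [ 0.0019 -0.0014] shift [-240.4  -58.3  124.3] norm 276.9
turn z -9.2
F [-0.4 -0.3 -1. ] open 17.8 q6 -2.45 t 10.9
[601. 405.] ((812.7626953125, -314.214111328125), (9.547486305236816, 17.213634490966797), 55.15837860107422)
[321. 189.] ((465.5967102050781, -422.25726318359375), (27.948238372802734, 15.615884780883789), 55.07895278930664)
[322. 218.] ((489.3992614746094, -438.15777587890625), (34.87629699707031, 88.3259506225586), 55.46207046508789)
[322. 217.] ((488.41937255859375, -437.6440734863281), (43.07497024536133, 94.56321716308594), 55.32530975341797)
```

View pics/w4c.png

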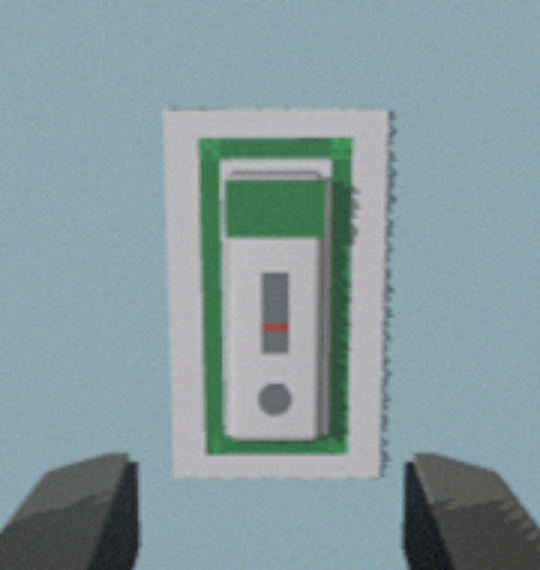

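Cassette at crop (275,305) is well inside the green outline (275,295), with the side gaps about even. The raised face accounts for the offset lengthways. Now the pen goes to the blue mat.

{"op": "drive_tool", "data": {"moves": [0, -20, -5, 0, 0, 0, 0, 0, -40, -10, 0, 0, 0, 0, 0, -40, -10, 0, 0, 0, 0, 0, -40, -10, 0, 0, 0, 0, 0, -40, -10, 0, 0, 0, 0, 0, -40, -9, 0, 0, 0, 0, 0, -20, -4, 0, 0, 0, -4.6, 0, 0, 0, 0, 0, 0, -4.6]}}

```text
t: 11.7
tool_pos: [0.6209, -0.2234, 0.3125]
orientation: [0.61, -3.079, -0.004]
force: [-1.2, 0.1, -0.8]
opening: 0.0178
gripper_force: 14.9
```

{"op": "drive_tool", "data": {"moves": [0, 0, 0, 0, 0, 0, 0, 0, 0, 0, 0, 0, 0, 0, 0, 0, 0, 0, 0, 0, 0]}}

```text
t: 12.0
tool_pos: [0.6188, -0.2243, 0.3149]
orientation: [0.6, -3.082, -0.001]
force: [1.0, 0.3, 0.3]
opening: 0.0179
gripper_force: 14.9
```

Run:
```python
from h import *
go(620.3,-224.8,193,-157.8)
c=look("w6")
for col in("blue","white"):
    for b in blobs(c,col,.002,(200,100,440,330),60): print(*b)
```

```text
tcp [ 618.8 -224.3  314.9] yaw -158.0 tilt [-0.0014  0.0006] shift [ -1.4  -1.2 121.9] norm 121.9
turn z -0.2
F [1.  0.3 0.3] open 17.9 q6 -2.38 t 12.0
blue [318, 243] [636.3, -216.2] [143.9, 34.3] 22.4
white [317, 188] [585.8, -237.8] [21.8, 20.8] -67.9
white [319, 238] [631.6, -217.6] [151.6, 100.1] 22.1
```

View pics/w6.png

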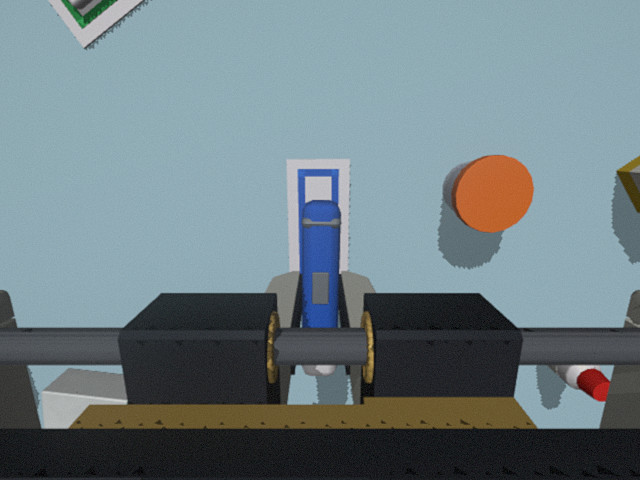

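{"op": "drive_tool", "data": {"moves": [0, -1, -1.3, 30, 0, 0, 0, 0, 0, 0, 40, 0, 0, 0, 0, 0, 0, 33, 0, 0, 0, 0, 0, 0, 14, 0, 0, 0, 0, 0, 0, 4, 0, 0, 0, 0, 0, 0, 0, 0, 0, 0, 0, 0, 0, 0, 0, 0, 0]}}

```text
t: 12.75
tool_pos: [0.6217, -0.2256, 0.1969]
orientation: [-0.603, 3.081, -0.003]
force: [-0.1, -0.2, 0.2]
opening: 0.018
gripper_force: 15.0
```

{"op": "drive_tool", "data": {"moves": [0, 0, 0, 1, 0, 0, 0, 0, 0, 0, 0, 0, 0, 0]}}

```text
t: 12.95
tool_pos: [0.6213, -0.2253, 0.195]
orientation: [-0.603, 3.082, -0.002]
force: [-0.5, 0.6, -0.1]
opening: 0.018
gripper_force: 15.0
```

{"op": "drive_tool", "data": {"moves": [0, 0, 0, 1, 0, 0, 0, 0, 0, 0, 0, 0, 0, 0]}}

```text
t: 13.15
tool_pos: [0.621, -0.2252, 0.1932]
orientation: [-0.604, 3.082, -0.001]
force: [0.0, 0.4, 0.0]
opening: 0.018
gripper_force: 15.0
```

{"op": "drive_tool", "data": {"moves": [0, 0, 0, 0.8, 0, 0, 0, 0, 0, 0, 0, 0, 0, 0, 0, 0, 0, 0, 0, 0, 0]}}

```text
t: 13.45
tool_pos: [0.6211, -0.2252, 0.1931]
orientation: [-0.604, 3.083, -0.001]
force: [-2.8, 1.6, 8.2]
opening: 0.0178
gripper_force: 15.0
```

{"op": "drive_tool", "data": {"moves": [36, 0, 0, 0, 0, 0, 0, 36, 0, 0, 0, 0, 0, 0, 36, 0, 0, 0, 0, 0, 0, 36, 0, 0, -10, 0, 0, 0, 36, 0, 0, -35, 0, 0, 0, 36, 0, 0, -45, 0, 0, 0, 36, 0, 0, -35, 0, 0, 0, 36, 0, 0, 0, 0, 0, 0]}}

```text
t: 14.25
tool_pos: [0.6228, -0.226, 0.3256]
orientation: [-0.602, 3.073, -0.011]
force: [0.9, -0.3, 1.5]
opening: 0.036
gripper_force: 0.0
```

Run:
```python
from h import *
c=look("w7"); go(646,23,300)
for z,roi in((.002,(280,80,370,330)),):
    for b in blobs(c,"blue",z,roi,60): print(*b)
s=c["color"][120:310,230:410,::-1]; cv2.imwrite("pics/w7c.png",cv2.resize(s,None,fx=3,fy=3))
```

```text
tcp [ 622.1 -225.7  322.1] yaw -157.8 tilt [ 0.0072 -0.0033] shift [-115.8  221.4   21.5] norm 250.8
F [-0.5 -0.2 -1.1] open 35.9 q6 -2.38 t 14.3
blue [325, 222] [620.4, -224.1] [64.5, 17.1] 22.0
blue [325, 179] [583.8, -238.8] [15.5, 7.6] -67.7
blue [325, 215] [618.6, -224.3] [104.9, 32.8] 22.4
```

{"op": "drive_tool", "data": {"moves": [70, -19, 37, 0, 0, 0, 0, 70, -19, 37, 0, 0, 0, 0, 70, -19, 37, 0, 0, 0, 0, 70, -19, 37, 0, 0, 0, 0, 70, -20, 36, 0, 0, 0, 0, 70, -20, 36, 0, 0, 0, 0, 70, 0, 0, 0, 0, 0, 0, 70, 0, 0, 0, 0, 0, 0]}}

```text
t: 15.1
tool_pos: [0.6449, 0.0234, 0.3157]
orientation: [0.607, -3.08, -0.0]
force: [0.4, 0.1, 0.5]
opening: 0.0702
gripper_force: 0.0
```

Run:
```python
from h import *
c=look("w8"); go(646,23,300)
for b in blobs(c,"red",.062,None,60): print(*b)
for n,roi in(("scene",(270,280,310,320)),("side",(340,195,375,240))):
    k=dict(np.load(n+"4.npz")); 
    for b in blobs(k,"red",.056,roi,10): print(n,*b)
```

```text
tcp [644.9  22.2 315.9] yaw -157.8 tilt [-0.0018 -0.0004] shift [-1.3  0.3 15.9] norm 15.9
F [-0.3  0.1 -0.2] open 69.8 q6 -2.0 t 15.15
red [323, 243] [639.1, 24.1] [21.5, 17.7] 30.8
scene red [291, 296] [645.9, 26.6] [26.4, 16.3] 45.7
side red [356, 214] [640.9, 22.2] [38.5, 17.4] 59.8
```

View pics/w7c.png

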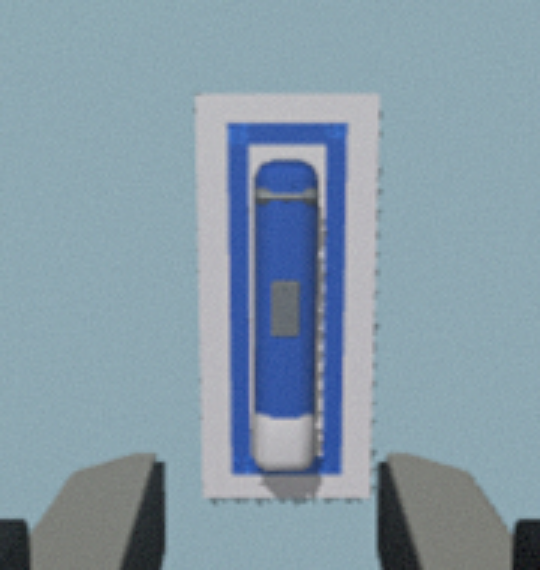

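View pics/w8.png

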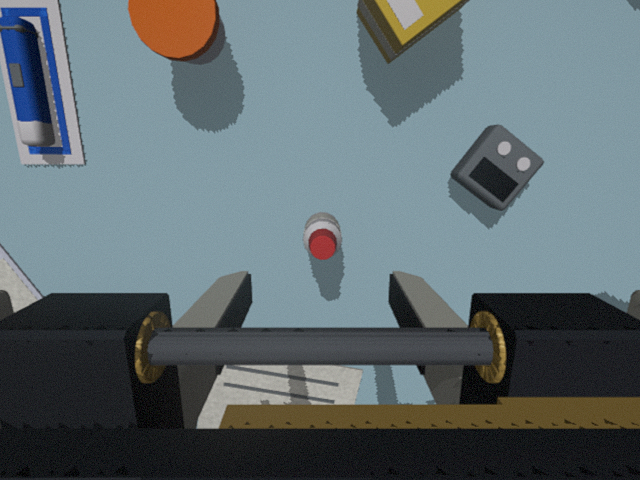

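Pen (crop 286,315) lies inside the blue outline. In the wrist view the dropper's red cap is at (323,243), clear of the cup (174,15) and the timer (497,168).

Run:
```python
from h import *
c=dict(np.load("w7.npz"))
a=[cast(c,[(325.3,172.7),(325.3,277.3)],z)*1000 for z in(.008,.011,.014)]
o=cast(c,[(326,161.3),(325.7,278)],.002)*1000
print("outline",o.mean(0)); [print(x.mean(0),np.linalg.norm(x[1]-x[0])) for x in a]
c=dict(np.load("w8.npz"))
hsv=cv2.cvtColor(c["color"],cv2.COLOR_RGB2HSV)
m=(cv2.inRange(hsv,np.array((0,130,60)),np.array((5,255,255)))|cv2.inRange(hsv,np.array((172,130,60)),np.array((180,255,255))))>0
m[:200]=0;m[270:]=0
v,u=np.nonzero(m); d=c["depth"][v,u]; k=d>0
P=(np.linalg.inv(c["mtx"])@np.c_[u,v,np.ones(len(u))].T*d).T[k]; X=(P-c["t"])@c["R"]*1000
print(np.percentile(X[:,2],[5,50,95]))
t=X[X[:,2]>np.percentile(X[:,2],95)-4]; print("top disc",len(t),t.min(0),t.max(0),(t.min(0)+t.max(0))/2)
print("all",X.min(0),X.max(0))
```

```text
outline [ 618.99499337 -223.49683097]
[ 621.99366473 -222.82377381] 93.48302158855256
[ 621.36034945 -223.10906338] 92.53671869242125
[ 620.72703417 -223.39435295] 91.59041579628993
[50.39753525 61.02357742 62.26355282]
top disc 493 [632.55712775  16.14836764  58.45043782] [649.92337747  33.62566438  63.13378429] [641.24025261  24.88701601  60.79211106]
all [631.52887455  15.33186545  46.44315262] [649.92337747  33.66165361  63.13378429]
```

{"op": "drive_tool", "data": {"moves": [70, 2.4, 3, 20, 0, 0, 0, 70, 0, 0, 40, 0, 0, 0, 70, 0, 0, 35, 0, 0, 0, 70, 0, 0, 20, 0, 0, 0, 70, 0, 0, 5, 0, 0, 0, 70, 0, 0, 0, 0, 0, 0, 0, 0, 0, 0, 0, 0, 0, 0, 0, 0, 0, 0, 0, 0], "grip_force": 12}}

```text
t: 15.95
tool_pos: [0.643, 0.0238, 0.1991]
orientation: [-0.602, 3.08, -0.001]
force: [0.2, 0.2, -0.1]
opening: 0.0583
gripper_force: 0.0
```

{"op": "drive_tool", "data": {"moves": [0, 0, 0, 0, 0, 0, 0, 0, 0, 0, 0, 0, 0, 0, 0, 0, 0, 0, 0, 0, 0, 0, 0, 0, 0, 0, 0, 0]}}

```text
t: 16.35
tool_pos: [0.642, 0.0243, 0.1973]
orientation: [-0.604, 3.083, -0.0]
force: [-0.3, -0.4, 1.7]
opening: 0.03
gripper_force: 12.0
```

{"op": "drive_tool", "data": {"moves": [0, 0, 0, -5, 0, 0, 0, 0, 0, 0, -25, 0, 0, 0, 0, 0, 0, -40, 0, 0, 0, 0, 0, 0, -40, 0, 0, 0, 0, 0, 0, -20, 0, 0, 0, 0, 0, 0, 0, 0, 0, 0, 0, 0, 0, 0, 0, 0, 0]}}

```text
t: 17.05
tool_pos: [0.6419, 0.0243, 0.327]
orientation: [-0.604, 3.083, -0.0]
force: [0.1, -0.4, -1.2]
opening: 0.0297
gripper_force: 12.0
```

Run:
```python
from h import *
go(420.9,268.6,199)
c=look("w9")
from plant import robot
p,R=tool(robot.read_state()); 
for b in blobs(c,"red",p[2]-.197+.062,(250,180,400,400),60): print(*b,(R[:2,:2].T@(np.array(b[2])-p[:2]*1000)).round(1))
```

```text
tcp [641.9  24.3 327. ] yaw -157.8 tilt [ 0.0005 -0.    ] shift [112.6 309.7 127.8] norm 353.4
F [ 0.1 -0.4 -1.2] open 29.7 q6 -2.0 t 17.05
red [320, 315] [631.5, 21.1] [17.9, 11.9] -67.8 [10.4  0.8]
```

{"op": "drive_tool", "data": {"moves": [0, 8, 22, 0, 0, 0, 0, 0, 15, 41, 0, 0, 0, 0, 0, 15, 41, 0, 0, 0, 0, 0, 15, 41, 0, 0, 0, 0, 0, 15, 41, 0, 0, 0, 0, 0, 15, 41, 0, 0, 0, 0, 0, 15, 41, 0, 0, 0, 0, 0, 9, 26, 0, 0, 0, 0]}}

```text
t: 17.9
tool_pos: [0.4292, 0.2575, 0.3245]
orientation: [0.605, -3.078, 0.001]
force: [0.4, 1.2, -0.3]
opening: 0.0298
gripper_force: 12.0
```

{"op": "drive_tool", "data": {"moves": [0, 5.6, 15.7, 0, 0, 0, 0, 0, 0, 0, 0, 0, 0, 0, 0, 0, 0, 0, 0, 0, 0, 0, 0, 0, 0, 0, 0, 0]}}

```text
t: 18.3
tool_pos: [0.4212, 0.2679, 0.326]
orientation: [0.602, -3.082, 0.001]
force: [0.6, -0.0, -0.6]
opening: 0.0299
gripper_force: 12.0
```

Run:
```python
from h import *
go(420.9,268.6,199)
c=look("w10")
for col in("red","white"):
  for b in blobs(c,col,.002,(200,100,440,340),60): print(*b)
```

```text
tcp [421.2 267.9 326. ] yaw -157.9 tilt [-0.0012 -0.001 ] shift [ -0.2   0.8 127. ] norm 127.0
F [ 0.6 -0.  -0.6] open 29.9 q6 -1.49 t 18.3
red [320, 315] [496.6, 300.2] [47.9, 30.1] -67.8
red [320, 226] [419.1, 268.0] [43.8, 43.7] -67.8
white [310, 298] [484.7, 284.9] [63.0, 43.2] -43.3
white [320, 224] [419.5, 268.4] [67.3, 65.7] 33.9
```

View pics/w10.png

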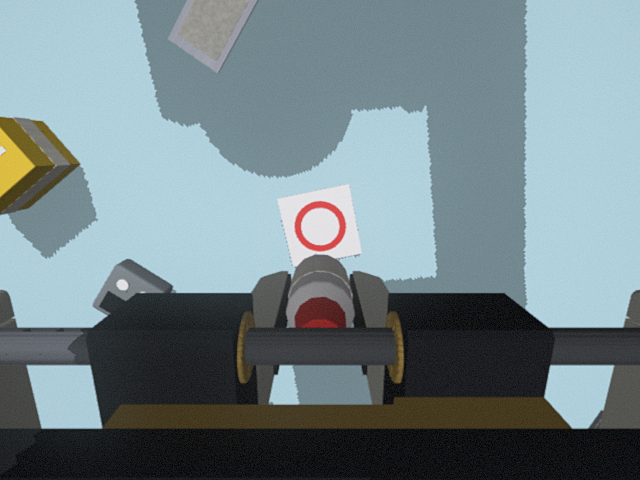

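{"op": "drive_tool", "data": {"moves": [0, 1, 0.5, 30, 0, 0, 0, 0, 0, 0, 40, 0, 0, 0, 0, 0, 0, 35, 0, 0, 0, 0, 0, 0, 16, 0, 0, 0, 0, 0, 0, 5, 0, 0, 0, 0, 0, 0, 0, 0, 0, 0, 0, 0, 0, 0, 0, 0, 0]}}

```text
t: 19.05
tool_pos: [0.4205, 0.2684, 0.2014]
orientation: [-0.602, 3.083, 0.0]
force: [0.7, -0.0, 0.1]
opening: 0.0297
gripper_force: 12.0
```

{"op": "drive_tool", "data": {"moves": [0, 0, 0, 1, 0, 0, 0, 0, 0, 0, 0, 0, 0, 0, 0, 0, 0, 0, 0, 0, 0]}}

```text
t: 19.35
tool_pos: [0.4199, 0.2687, 0.2003]
orientation: [-0.603, 3.082, 0.0]
force: [-0.1, 0.2, -0.5]
opening: 0.0294
gripper_force: 12.0
```

{"op": "drive_tool", "data": {"moves": [0, 0, 0, 1, 0, 0, 0, 0, 0, 0, 0, 0, 0, 0, 0, 0, 0, 0, 0, 0, 0]}}

```text
t: 19.65
tool_pos: [0.4197, 0.2687, 0.1989]
orientation: [0.604, -3.083, 0.0]
force: [1.1, -0.6, -1.2]
opening: 0.0298
gripper_force: 12.0
```

{"op": "drive_tool", "data": {"moves": [0, 0, 0, 0.8, 0, 0, 0, 0, 0, 0, 0, 0, 0, 0, 0, 0, 0, 0, 0, 0, 0]}}

```text
t: 19.95
tool_pos: [0.4198, 0.2688, 0.1987]
orientation: [0.604, -3.083, 0.0]
force: [-2.3, -2.5, 6.3]
opening: 0.0296
gripper_force: 12.0
```

{"op": "drive_tool", "data": {"moves": [60, 0, 0, 0, 0, 0, 0, 60, 0, 0, 0, 0, 0, 0, 60, 0, 0, 0, 0, 0, 0, 60, 0, 0, -10, 0, 0, 0, 60, 0, 0, -35, 0, 0, 0, 60, 0, 0, -45, 0, 0, 0, 60, 0, 0, -35, 0, 0, 0, 60, 0, 0, 0, 0, 0, 0]}}

```text
t: 20.75
tool_pos: [0.4216, 0.2696, 0.3302]
orientation: [-0.602, 3.073, 0.005]
force: [0.5, 0.6, 0.0]
opening: 0.0601
gripper_force: 0.0
```

Run:
```python
from h import *
c=look("w11"); go(458,10,300,148)
for col,z in(("red",.064),("red",.002),("white",.002)):
  for b in blobs(c,col,z,(200,100,440,330),60): print(*b)
```

```text
tcp [420.8 269.3 327.2] yaw -157.8 tilt [0.0063 0.0032] shift [  63.6 -254.1   26.6] norm 263.3
turn z 54.2
F [ 0.1 -0.8 -0.5] open 59.9 q6 -1.49 t 20.8
red [319, 233] [416.3, 268.0] [21.0, 16.6] 22.7
red [317, 212] [403.5, 261.6] [35.4, 28.7] -58.5
red [319, 233] [431.0, 273.9] [26.3, 20.9] 22.7
red [317, 212] [415.0, 265.8] [44.3, 35.9] -58.5
white [318, 224] [422.8, 270.8] [75.2, 65.4] 33.9
```

{"op": "drive_tool", "data": {"moves": [85, 10, -42, 0, 0, 0, 0, 85, 10, -42, 0, 0, 0, 0, 85, 10, -42, 0, 0, 0, 0, 85, 10, -42, 0, 0, 0, 0, 85, 11, -42, 0, 0, 0, 0, 85, 11, -42, 0, 0, 0, 0, 85, 0, 0, 0, 0, 0, 7.7, 85, 0, 0, 0, 0, 0, 7.7]}}

```text
t: 21.6
tool_pos: [0.4569, 0.0103, 0.3218]
orientation: [0.172, -3.135, -0.0]
force: [0.1, 0.3, -0.1]
opening: 0.085
gripper_force: 0.0
```

{"op": "drive_tool", "data": {"moves": [85, 0, 0, 0, 0, 0, 7.7, 85, 0, 0, 0, 0, 0, 7.7, 85, 0, 0, 0, 0, 0, 7.7, 85, 0, 0, 0, 0, 0, 7.7, 85, 0, 0, 0, 0, 0, 7.7, 85, 0, 0, 0, 0, 0, 0, 85, 0, 0, 0, 0, 0, 0]}}

```text
t: 22.3
tool_pos: [0.457, 0.012, 0.3223]
orientation: [-0.853, -3.022, 0.0]
force: [0.9, 0.0, 0.5]
opening: 0.0853
gripper_force: 0.0
```

Run:
```python
from h import *
c=look("w12"); go(458,10,300,148)
hsv=cv2.cvtColor(c["color"],cv2.COLOR_RGB2HSV)
d=c["depth"]; v,u=np.nonzero(d>0); P=(np.linalg.inv(c["mtx"])@np.c_[u,v,np.ones(len(u))].T*d[v,u]).T; X=(P-c["t"])@c["R"]*1000
k=(abs(X[:,2]-50)<5)&(np.hypot(X[:,0]-458,X[:,1]-10)<60); print(k.sum(),np.median(X[k,2]),cv2.minAreaRect(X[k,:2].astype(np.float32)))
```

```text
tcp [457.1  11.9 322.4] yaw 148.5 tilt [-0.0013  0.0001] shift [-1.8 -1.2 22.4] norm 22.5
turn z 0.5
F [0.  0.3 0. ] open 84.8 q6 -1.11 t 22.35
4980 49.40944609492897 ((462.2742919921875, 21.170196533203125), (43.856964111328125, 66.5235595703125), 58.19374465942383)
```

View pics/w12.png

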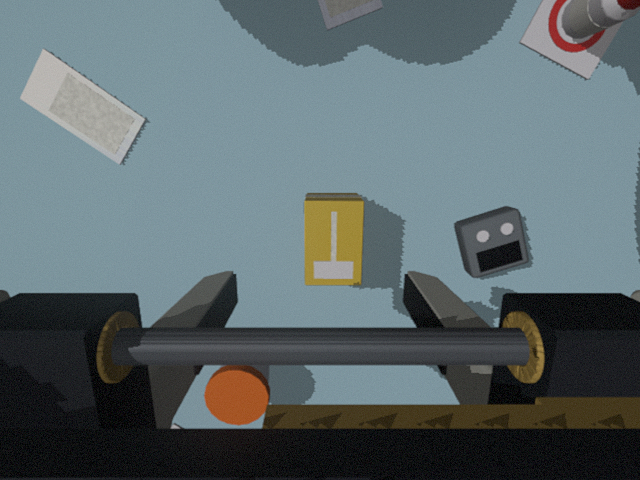

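Yellow carton in the wrist view is centred at (334,243). Its top face measures 66.5 x 43.9 mm at 49 mm height, centre (462.3, 21.2), yaw -31.8°. The cup (237,395) and timer (492,240) are clear of the fingers, and the dropper stands in its circle at (590,15).

{"op": "drive_tool", "data": {"moves": [85, 0.4, 10.3, 0, 0, 0, 0.3, 85, 0, 0, 35, 0, 0, 0, 85, 0, 0, 40, 0, 0, 0, 85, 0, 0, 30, 0, 0, 0, 85, 0, 0, 15, 0, 0, 0, 85, 0, 0, 5, 0, 0, 0, 85, 0, 0, 0, 0, 0, 0, 85, 0, 0, 0, 0, 0, 0], "grip_force": 20}}

```text
t: 23.15
tool_pos: [0.4632, 0.0211, 0.1993]
orientation: [0.866, 3.018, 0.001]
force: [-0.5, 0.5, -0.2]
opening: 0.0852
gripper_force: 0.0
```

{"op": "drive_tool", "data": {"moves": [0, 0, 0, 0, 0, 0, 0, 0, 0, 0, 0, 0, 0, 0, 0, 0, 0, 0, 0, 0, 0, 0, 0, 0, 0, 0, 0, 0, 0, 0, 0, 0, 0, 0, 0, 0, 0, 0, 0, 0, 0, 0, 0, 0, 0, 0, 0, 0, 0]}}

```text
t: 23.85
tool_pos: [0.4625, 0.0208, 0.1982]
orientation: [-0.867, -3.02, 0.0]
force: [-0.2, 0.1, 0.4]
opening: 0.044
gripper_force: 20.0
```

{"op": "drive_tool", "data": {"moves": [0, 0, 0, -5, 0, 0, 0, 0, 0, 0, -25, 0, 0, 0, 0, 0, 0, -40, 0, 0, 0, 0, 0, 0, -40, 0, 0, 0, 0, 0, 0, -20, 0, 0, 0, 0, 0, 0, 0, 0, 0, 0, 0, 0, 0, 0, 0, 0, 0]}}

```text
t: 24.55
tool_pos: [0.4624, 0.0209, 0.3281]
orientation: [0.867, 3.019, 0.0]
force: [0.4, -0.0, -0.6]
opening: 0.0441
gripper_force: 20.0
```

Run:
```python
from h import *
go(516,426.8,200,163.4)
```

```text
tcp [462.4  20.9 328.1] yaw 148.0 tilt [ 0.0006 -0.    ] shift [170.  372.5 128.1] norm 429.0
turn z -15.4
F [ 0.4 -0.  -0.6] open 44.1 q6 -1.08 t 24.55
```

{"op": "drive_tool", "data": {"moves": [0, 9.4, 20.7, 0, 0, 0, 0, 0, 19, 41.4, 0, 0, 0, 0, 0, 19, 41.4, 0, 0, 0, 0, 0, 19, 41.4, 0, 0, 0, 0, 0, 19, 41.4, 0, 0, 0, 0, 0, 19, 41.4, 0, 0, 0, 0, 0, 19, 41.4, 0, 0, 0, 0, 0, 19, 41.4, 0, 0, 0, 0]}}

```text
t: 25.35
tool_pos: [0.5057, 0.3612, 0.3251]
orientation: [-0.866, -3.017, 0.005]
force: [1.3, -0.9, -0.3]
opening: 0.044
gripper_force: 20.0
```

{"op": "drive_tool", "data": {"moves": [0, 19, 41.4, 0, 0, 0, 0, 0, 8.6, 20.6, 0, 0, 0, 0, 0, 0, 0, 0, 0, 0, -7.7, 0, 0, 0, 0, 0, 0, -7.7, 0, 0, 0, 0, 0, 0, 0, 0, 0, 0, 0, 0, 0, 0, 0, 0, 0, 0, 0, 0, 0]}}

```text
t: 26.05
tool_pos: [0.5158, 0.4265, 0.3271]
orientation: [-0.46, -3.107, 0.002]
force: [0.0, -0.6, 0.1]
opening: 0.0436
gripper_force: 20.0
```

Run:
```python
from h import *
go(516,426.8,200,163.4)
c=look("w13")
for b in blobs(c,"yellow",.002,None,60): print(*b)
```

```text
tcp [515.8 426.5 327.1] yaw 163.2 tilt [-0.0012 -0.0008] shift [ -0.2   0.5 127.1] norm 127.1
turn z -0.2
F [ 0.  -0.6  0.1] open 43.6 q6 -0.66 t 26.05
yellow [331, 416] [720.3, 429.8] [486.8, 37.9] 73.3
yellow [320, 383] [663.9, 382.9] [102.2, 31.2] 73.3
yellow [205, 357] [607.8, 281.3] [56.9, 10.4] -15.9
yellow [430, 347] [661.5, 494.6] [80.0, 20.9] -9.1
yellow [320, 284] [565.2, 412.4] [103.9, 91.4] 73.3
yellow [323, 202] [494.5, 437.1] [68.8, 38.0] 73.3
```

View pics/w13.png

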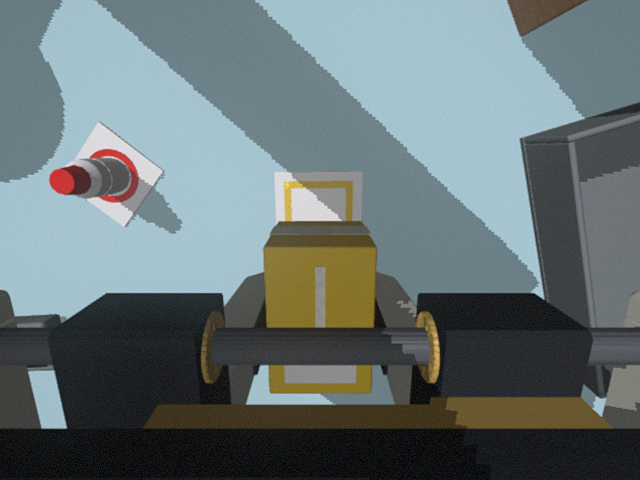

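{"op": "drive_tool", "data": {"moves": [0, 0, 0, 30, 0, 0, -0.2, 0, 0, 0, 40, 0, 0, 0, 0, 0, 0, 35, 0, 0, 0, 0, 0, 0, 16, 0, 0, 0, 0, 0, 0, 5, 0, 0, 0, 0, 0, 0, 0, 0, 0, 0, 0, 0, 0, 0, 0, 0, 0]}}

```text
t: 26.8
tool_pos: [0.5168, 0.4273, 0.2041]
orientation: [0.45, 3.107, 0.003]
force: [0.7, 1.6, 0.2]
opening: 0.0438
gripper_force: 20.0
```

{"op": "drive_tool", "data": {"moves": [0, 0, 0, 1, 0, 0, 0, 0, 0, 0, 0, 0, 0, 0, 0, 0, 0, 1, 0, 0, 0, 0, 0, 0, 0, 0, 0, 0, 0, 0, 0, 0, 0, 0, 0]}}

```text
t: 27.3
tool_pos: [0.516, 0.4268, 0.2002]
orientation: [0.449, 3.109, 0.0]
force: [0.1, 0.0, 0.5]
opening: 0.0439
gripper_force: 20.0
```

{"op": "drive_tool", "data": {"moves": [0, 0, 0, 0.6, 0, 0, 0, 0, 0, 0, 0, 0, 0, 0, 0, 0, 0, 0, 0, 0, 0]}}

```text
t: 27.6
tool_pos: [0.516, 0.4269, 0.2002]
orientation: [0.449, 3.109, 0.0]
force: [-1.4, -2.5, 5.4]
opening: 0.0436
gripper_force: 20.0
```

Contact felt, so I'll release, rise and check everything.

{"op": "drive_tool", "data": {"moves": [64, 0, 0, 0, 0, 0, 0, 64, 0, 0, 0, 0, 0, 0, 64, 0, 0, 0, 0, 0, 0, 64, 0, 0, -10, 0, 0, 0, 64, 0, 0, -35, 0, 0, 0, 64, 0, 0, -45, 0, 0, 0, 64, 0, 0, -45, 0, 0, 0, 64, 0, 0, -20, 0, 0, 0]}}

```text
t: 28.4
tool_pos: [0.5168, 0.4274, 0.3615]
orientation: [0.448, 3.104, 0.009]
force: [0.3, 0.8, 0.8]
opening: 0.0644
gripper_force: 0.0
```

{"op": "drive_tool", "data": {"moves": [64, 0, 0, -20, 0, 0, 0, 64, 0, 0, 0, 0, 0, 0, 64, 0, 0, 0, 0, 0, 0]}}

```text
t: 28.7
tool_pos: [0.516, 0.4268, 0.3748]
orientation: [0.449, 3.109, 0.001]
force: [0.8, -0.8, -0.2]
opening: 0.0642
gripper_force: 0.0
```

Run:
```python
from h import *
c=look("w14"); go(516,427,300,163.4)
d=c["depth"]; v,u=np.nonzero(d>0); P=(np.linalg.inv(c["mtx"])@np.c_[u,v,np.ones(len(u))].T*d[v,u]).T; X=(P-c["t"])@c["R"]*1000
k=(abs(X[:,2]-52)<5)&(np.hypot(X[:,0]-516,X[:,1]-427)<60); print(k.sum(),np.median(X[k,2]),cv2.minAreaRect(X[k,:2].astype(np.float32)))
s=look("scene5","scene")["color"][:,:,::-1]; e=look("side5","side")["color"][:,:,::-1]
w=c["color"][:,:,::-1]
a=np.hstack([cv2.resize(s[150:430,180:560],(400,295)),cv2.resize(e[140:440,180:480],(400,295))])
b=np.hstack([cv2.resize(w[130:330],(640,200)),np.zeros((200,160,3),np.uint8)])
cv2.imwrite("pics/final.png",np.vstack([a,b]))
```

```text
tcp [515.7 426.7 373.4] yaw 163.6 tilt [-0.001  -0.0008] shift [-0.2  0.5 73.4] norm 73.4
turn z 0.2
F [-0.7 -1.2  0.5] open 63.9 q6 -0.67 t 28.75
3548 51.42697252465723 ((516.1531982421875, 427.6813659667969), (43.96949005126953, 66.04011535644531), 73.7001953125)
```

View pics/final.png

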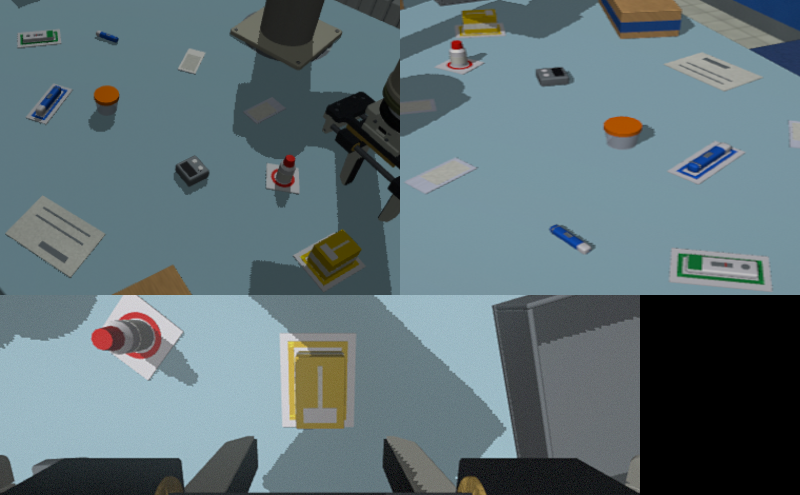

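All four things are on their outlines: cassette (40,40), pen (48,103), dropper (285,175) and carton (332,258) in the left view. The carton measures within 1 mm and 0.5° of its place, the cup and timer have not moved, and the gripper is clear.

```bash
python3 -c "
from plant import robot
print(robot.close_job())"
```

```text
the job is handed in; nothing more can be done
None
```

I placed the cassette, large pen, dropper and carton in their outlines in that order, left the cup and timer untouched, and handed the job in at about 29 s; in my measurements each sits within roughly 2 mm of its outline's centre.

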